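# Mesh the oiling coupling in the handpiece care unit and hold it down

## Task

Take the blue wing-grip coupling out of its rack, put its stem into the socket of the white handpiece care unit, turn it until its four splines mesh with the slots, and slide it fully home against the spring until its flange sits on the socket. Finish while still gripping it and pressing it down: do not let go, for the spring pushes it up again. Leave the orange coupling in the rack and the other things on the worktop where they are.

Things in the scene. Friction and masses are not known exactly. Their poses are not given: they have to be found in the camera images.
- coupling_grip (a point): Loose blue coupling, 80 mm tall, about 90 g, upright in one of the two rack wells. The point is the centre of its flat blue wing grip, 55 mm above the stem's tip; z up along the stem. The wing is 14 mm thick along x, 36 mm long along y, 50 mm high (25 mm above and below the point): grip it across x. Below it is a flange 36 mm across, its underside 29 mm below the point.
- coupling_tip (a point): Tip of the blue coupling's stem, same axes as coupling_grip. From here up: a round tapered pilot 10.4 mm across, 12 mm long; then four splines, 14 mm long, a cross along x and y, arms 6 mm wide, 22 mm from end to end, undersides pointed like a roof over the lowest 3 mm; then the flange, underside 26 mm above the tip. The cross meshes at any of its four quarter turns.
- socket_top (a point): Centre of the top face of the care unit's steel socket, about 67 mm above the worktop; z up. A round chuck 48 mm across with a cross of two slots 8.4 mm wide along its x and y, four red dots at their ends. Home: the flange lies on this face, coupling_grip 29 mm above the point. Unmeshed: the splines rest on the face, coupling_grip 43 mm above, only the pilot inside.
- socket (a joint): Angle of the socket about its vertical axis relative to the care unit, rad, counter-clockwise from above, starts at -0.7 to 0.7; strong friction (about 0.6 N m) holds it, so turn the coupling, not the socket.
- plunger (a joint): Brass spring pin in the bottom of the socket: 0 m when up, 0.008 m when the coupling is home. It meets the stem's tip for the last 8 mm of the way and pushes up with 4 N at first and 8 N when the coupling is home.
- care_unit: White handpiece care unit, fixed, 150 x 140 mm, 40 mm high (blue filler cap on top up to 53 mm), origin at the centre of its underside, x to its back. The socket stands 20 mm in front of its centre, to -x.
- rack: Grey rack, fixed, 62 x 160 x 32 mm, origin at the centre of its underside, long along y, with two round wells 29 mm across at y = +45 and -45 mm in which the two couplings hang by their flanges, 3 mm loose on each side. Which well holds which coupling varies.
- spare_grip (a point): Orange coupling with a round grip 26 mm across, in the other well; not wanted, stays there. The point is the centre of its grip, 53 mm above its stem's tip; its top is 22 mm higher.
- handpiece: White dental handpiece, 18 x 120 x 18 mm, lying loose on the worktop; bystander. Origin at its underside.
- dish: Steel kidney dish, 97 x 183 x 32 mm, loose behind the rack; bystander. Origin at its underside.
- bur_block: Blue bur block with burs, 32 x 72 x 43 mm, loose to the left; bystander. Origin at its underside.
Mind the look-alikes: they are no part of the job. Leave any turquoise look-alike of the care_unit alone.

How it is judged:
On the way, in this order (a step that is already met when the one before it is completed fails the run):
1. the blue coupling has been lifted clear of the rack (z of coupling_grip in the frame of rack above 0.11 m and contact force between the fingers and coupling above 1 N), for 0.2 s.
2. its splines have dropped into the socket's slots (z of coupling_grip in the frame of socket_top below 0.038 m and horizontal distance between coupling_grip and socket_top below 0.006 m and angle between coupling_grip's own z axis and vertical below 0.12 rad and (angle between the x axis of coupling_grip and the x axis of socket_top, either way round below 0.2 rad or angle between the x axis of coupling_grip and the y axis of socket_top, either way round below 0.2 rad)), for 0.1 s.
At the end, for the whole second after the job is handed in: The gripper still holds the blue coupling (more than 1 N) and presses it home in the socket: meshed, upright within 0.12 rad, on the socket's axis within 6 mm, flange no more than 2.5 mm above the socket's top, spring pin down more than 5 mm, and at rest, all through the last second (z of coupling_grip in the frame of socket_top below 0.0315 m and horizontal distance between coupling_grip and socket_top below 0.006 m and angle between coupling_grip's own z axis and vertical below 0.12 rad and (angle between the x axis of coupling_grip and the x axis of socket_top, either way round below 0.2 rad or angle between the x axis of coupling_grip and the y axis of socket_top, either way round below 0.2 rad) and value of joint plunger above 0.005 m and contact force between the fingers and coupling above 1 N and linear speed of coupling below 0.02 m/s); the arm keeps its last pose, push and grip.
It fails at once if the orange coupling was moved by more than 15 mm (distance of spare_grip from where it was at the start of the episode above 0.015 m).
It fails at once if the handpiece was moved by more than 30 mm (distance of handpiece from where it was at the start of the episode above 0.03 m).
It fails at once if the kidney dish was moved by more than 30 mm (distance of dish from where it was at the start of the episode above 0.03 m).
It fails at once if the bur block was moved by more than 30 mm (distance of bur_block from where it was at the start of the episode above 0.03 m).
It also fails if it takes over 48 s, if anything falls off the work surface, if the arm or the gripper's body presses on something with over 40 N, if the wrist force passes 120 N, or if a joint passes its speed limit or range.

## Robot

A 7-joint arm with a two-finger parallel gripper is mounted at the origin on a cart in front of the work surface, level with it; the furniture and walls round the work are solid. World frame = base frame: x ahead of the robot, y to its left, z up, the work surface at z = 0. Lengths are in m, angles in rad, forces in N, time in s.
With the tool pointing down it reaches from about 0.425 to 0.95 m from the base axis. Payload 4.7 kg.
Tool frame: the origin (TCP) lies on the centre line of the jaws, within the pads' length; the fingertips stand robot.nose_length ahead of it and the grasp point (between the pads) lies 8 mm behind it (robot.nose_length is the distance from the TCP to the fingertips, in m); z points along the fingers, x is the direction in which the jaws open and shut, and the axes are right-handed (so a half turn about z gives the same grasp; the last joint's range is limited). The gripper opens to 85 mm and grips with 20 to 120 N. Pads are 22 mm wide; open, the fingers measure 114 mm over their backs; the gripper's body (76 mm by 85 mm) begins 54 mm behind the grasp point. The pads swing forward as they close: fully open they stand 13 mm farther back than shut.
Start: joints at [-1.149, 0.469, -0.049, 1.532, 0.024, 1.141, -0.082], TCP at [0.294, 0.608, 0.242] pointing down, gripper open.
Joint ranges: [-2.59, 2.59], [-0.33, 1.99], [-1.39, 1.29], [0.1, 2.45], [-1.04, 4.18], [0.21, 1.99], [-2.66, 2.66]. Speed limits (rad/s): [2.57, 2.57, 3.14, 3.14, 3.14, 3.14, 3.14].

## Interface

Orientations are given as [roll, pitch, yaw] about the fixed x, y, z axes, in that order (R = Rz(yaw) Ry(pitch) Rx(roll)).
In Python, from plant import robot gives the robot as it stands. Calls block until the motion is done:
- robot.goto(position, orientation): joint-space move of the TCP to a pose.
- robot.move_straight(position, vel=0.15, attitude=None, contact_N=None): straight line of the TCP; attitude=None keeps the orientation; vel is the mean speed in m/s. With contact_N (N) it stops when the force on the tool has changed by that much, and returns True; else False.
- robot.move_joints(angles): joint-space move.
- robot.grip(opening, strength=None): opening from 0.0 (shut) to 1.0 (fully open); strength is the grip in N (None keeps the last); returns when the fingers have stopped.
- robot.sleep(seconds).
- robot.inverse_kinematics(position, orientation): joint angles nearest the present ones, or None.
- robot.sense(): the state.
- robot.grab_frame(name): name is "side" or "top"; returns a dict with "image" (420x560x3 uint8, red, green, blue), "range_z" (420x560 float32, m along the optical axis (not along the pixel's ray), 0 where there is no reading), "fx", "fy", "cx", "cy" (pixels), "R" (3x3) and "t" (3): a world point X has camera coordinates R X + t. Camera axes: x right, y down, z forward; pixel columns grow to the right and rows downward; lengths in m; the calibration is good to about 2 mm. A picture is of the moment at which its call begins.
A pose or a line that the arm cannot do raises robot.IKError and nothing moves.
- robot.close_job(): hands the job in, once; it reports no verdict.
The state is a dict: "t": time; "joint_pos": joint angles; "joint_velocities": joint speeds; "effort": joint torques, N m; "tcp_pos": TCP position; "tcp_rot": TCP orientation; "wrist_force": force on the tool from outside, world axes, zero at the start; "torque": the same for the moment, N m; "opening": opening from 0.0 (shut) to 1.0 (fully open).
Only numpy, scipy, OpenCV 4.12 (cv2) and the standard library are available. Lean on these libraries where they do the work, as an engineer would, in place of code of your own. Each camera call takes 0.05 s, during which the arm holds its last target. There are 200 camera calls.

## Working session

There is one attempt and no reset: what is moved stays moved. The work goes in short steps, each a Python script; the robot and the scene stay as the last script left them, time stands still between calls to the robot, and variables do not carry over. Pictures are saved under pics/ and viewed, about 8 in all and at most 12, crops included, and the job is handed in when it is done.

```bash
ls; mkdir -p pics; python3 - <<'E'
from plant import robot
import cv2,numpy as np
s=robot.sense();print(s['t'],s['tcp_pos'],s['tcp_rot'],s['opening'],robot.nose_length)
for n in("top","side"):
    f=robot.grab_frame(n);np.savez(f'{n}0.npz',**f);cv2.imwrite(f'pics/{n}0.png',f['image'][:,:,::-1]);print(n,f['fx'],f['R'],f['t'])
E
```

```text
pics
0.0 [0.29385439 0.60705108 0.24124069] [3.14152766e+00 1.98073302e-03 1.11998455e+00] 1.0002051840863242 0.011
top 417.29546735723505 [[ 0.02662706 -0.99962909  0.00571768]
 [-0.99515067 -0.02704869 -0.0945701 ]
 [ 0.09468968 -0.00317183 -0.99550178]] [0.12899965 0.50778215 0.97870597]
side 451.29894219460255 [[ 0.89826777 -0.43932537 -0.01040332]
 [-0.16710286 -0.31958057 -0.93270837]
 [ 0.40643774  0.83956029 -0.36048145]] [-0.38548101  0.210291    0.6955054 ]
```

View pics/top0.png

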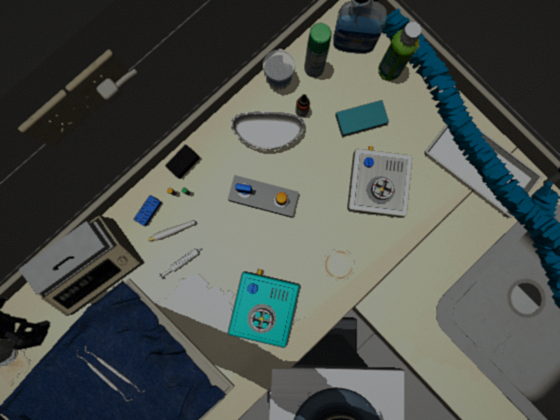

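View pics/side0.png

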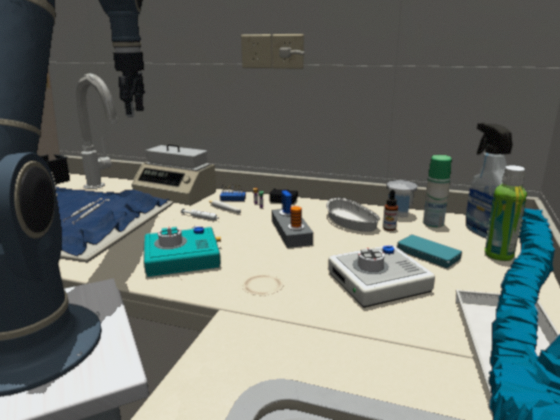

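Top view: the white care unit (381,183) has its socket at (383,188), and the turquoise unit at (262,318) is the look-alike, to be left alone. The rack is at (263,196). Its upright blue coupling at (244,188) is the one wanted and the orange one at (281,199) is the spare. The blue caps at (368,162) and (252,288) and the bur block at (148,210) aren't the coupling.

```bash
cat > h.py <<'E'
import numpy as np,cv2
def plane(f,uv,z):
    uv=np.atleast_2d(uv).astype(float)
    d=np.c_[(uv[:,0]-f['cx'])/f['fx'],(uv[:,1]-f['cy'])/f['fy'],np.ones(len(uv))]@f['R']
    c=-f['R'].T@f['t']
    return c+d*((z-c[2])/d[:,2])[:,None]
def cloud(f):
    v,u=np.indices(f['range_z'].shape);Z=f['range_z']
    P=np.stack([(u-f['cx'])/f['fx']*Z,(v-f['cy'])/f['fy']*Z,Z],-1)
    return (P-f['t'])@f['R']
def hsv(f): return cv2.cvtColor(f['image'],cv2.COLOR_RGB2HSV)
def box(m,lo,hi):
    r=np.zeros_like(m);r[lo[1]:hi[1],lo[0]:hi[0]]=m[lo[1]:hi[1],lo[0]:hi[0]];return r
E
python3 - <<'E'
from h import *
f=dict(np.load('top0.npz'));H=hsv(f);P=cloud(f)
b=((H[...,0]>100)&(H[...,0]<125)&(H[...,1]>120)&(H[...,2]>60)).astype(np.uint8)
b=box(b,(225,170),(262,210));n=b>0
print('blue n',n.sum(),'z pct',np.percentile(P[n][:,2],[5,50,80,95]))
t=n&(P[...,2]>0.078);print('top n',t.sum(),P[t].mean(0))
uv=np.argwhere(t)[:,::-1];
Q=plane(f,uv,0.086)[:,:2];r=cv2.minAreaRect((Q*1000).astype(np.float32));print('wing rect mm',r);w,V=np.linalg.eigh(np.cov(Q.T));print('long axis deg',np.degrees(np.arctan2(V[1,1],V[0,1])),np.sqrt(w*12),Q.mean(0))
# red dots
m=(((H[...,0]<8)|(H[...,0]>172))&(H[...,1]>110)&(H[...,2]>60)).astype(np.uint8);m=box(m,(355,160),(410,215))
k,l,st,c=cv2.connectedComponentsWithStats(m)
for i in range(1,k):
    print(st[i,4],c[i].round(1),plane(f,c[i],0.067)[0].round(4))
s=(abs(P[...,2]-0.067)<0.006);s=box(s.astype(np.uint8),(360,165),(410,215))>0
print('socket z',np.median(P[s][:,2]),P[s].mean(0),s.sum());uv=np.argwhere(s)[:,::-1];(c,r)=cv2.minEnclosingCircle((plane(f,uv,.067)[:,:2]*1000).astype(np.float32));print(c,r)
# rack top
k=(abs(P[...,2]-0.032)<0.004)&(H[...,1]<80);k=box(k.astype(np.uint8),(222,168),(305,222));c0=max(cv2.findContours(k,0,2)[0],key=cv2.contourArea)[:,0]
print('rack',cv2.minAreaRect((plane(f,c0,.032)[:,:2]*1000).astype(np.float32)))
I=f['image'][:,:,::-1]
a=cv2.resize(I[165:225,222:302],None,fx=5,fy=5,interpolation=2);d=cv2.resize(I[158:218,350:430],None,fx=5,fy=5,interpolation=2)
g=dict(np.load('side0.npz'))['image'][:,:,::-1];e=cv2.resize(g[180:300,270:440][:, :],(800,300),interpolation=2)
cv2.imwrite('pics/crop1.png',np.vstack([np.hstack([a,d]),e]))
E
```

```text
blue n 100 z pct [0.04259522 0.08627549 0.08761789 0.08944513]
top n 93 [0.56536302 0.23298193 0.08618997]
wing rect mm ((565.4383544921875, 233.36561584472656), (13.757519721984863, 34.047996520996094), 1.5789390802383423)
long axis deg 84.6468265170476 [0.01360023 0.03508102] [0.56539595 0.23299891]
socket z 0.06594756014336386 [ 0.57536597 -0.08883408  0.06612609] 216
(575.57958984375, -88.04320526123047) 24.079029083251953
rack ((555.9434204101562, 189.81719970703125), (160.0099639892578, 62.57192611694336), 76.79518127441406)
```

View pics/crop1.png

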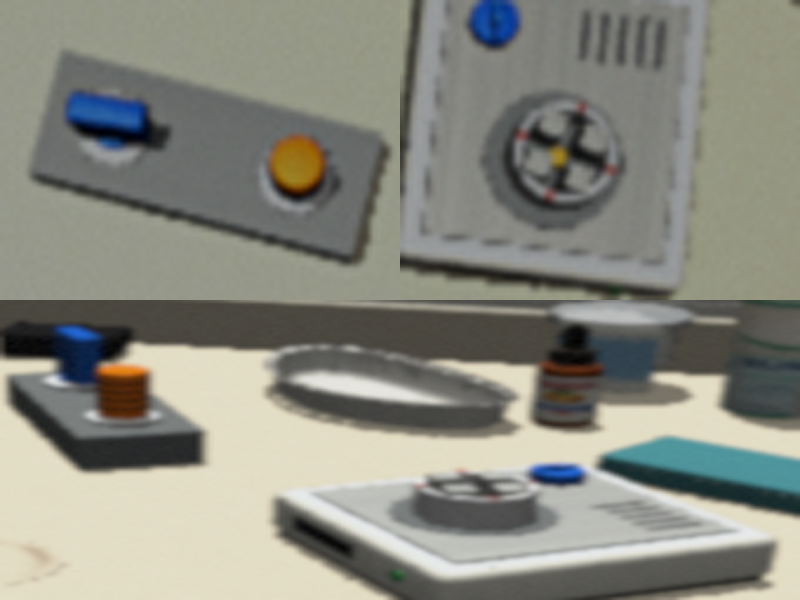

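The crop confirms it: the blue flat wing in the upper-left well is the target and the orange round grip is the spare. The white unit's socket has red dots near (386,179), (374,185), (392,192) and (380,197). Next I refine the dots and check IK.

```bash
python3 - <<'E'
from h import *
from plant import robot
for nm,lo,hi in(('top',(368,172),(400,204)),('side',(350,240),(395,275))):
    f=dict(np.load(nm+'0.npz'));I=f['image'].astype(int)
    m=((I[...,0]-np.maximum(I[...,1],I[...,2]))>35).astype(np.uint8);m=box(m,lo,hi)
    k,l,st,c=cv2.connectedComponentsWithStats(m,connectivity=8)
    pts=[]
    for i in range(1,k):
        w=(l==i)*(I[...,0]-np.maximum(I[...,1],I[...,2]));v,u=np.indices(w.shape)
        cc=np.array([(w*u).sum(),(w*v).sum()])/w.sum();X=plane(f,cc,.067)[0];pts.append(X);print(nm,st[i,4],cc.round(1),X.round(4))
for yaw in(-.12,-.12+np.pi,-.12-np.pi):
  for p in([.5655,.2335,.053],[.5655,.2335,.2],[.5755,-.089,.2],[.5755,-.089,.085]):
    q=robot.inverse_kinematics(p,[np.pi,0,yaw]);print(round(yaw,2),p,None if q is None else np.round(q,2))
E
```

```text
top 1 [386. 179.] [ 0.5966 -0.097   0.067 ]
top 2 [374.  184.5] [ 0.5828 -0.0692  0.067 ]
top 1 [392. 192.] [ 0.5665 -0.111   0.067 ]
-0.12 [0.5655, 0.2335, 0.053] [-0.67  0.6   0.28  1.86 -0.24  0.72 -0.37]
-0.12 [0.5655, 0.2335, 0.2] [-0.71  0.41  0.33  1.75 -0.16  1.   -0.44]
-0.12 [0.5755, -0.089, 0.2] [-0.37  0.4   0.59  1.83 -0.26  0.99  0.21]
-0.12 [0.5755, -0.089, 0.085] [-0.28  0.54  0.49  1.92 -0.36  0.77  0.29]
3.02 [0.5655, 0.2335, 0.053] [-0.22  0.61 -0.33  1.83  0.27  0.75  2.33]
3.02 [0.5655, 0.2335, 0.2] [-0.24  0.42 -0.29  1.72  0.14  1.01  2.44]
3.02 [0.5755, -0.089, 0.2] [-0.69  0.58  1.12  1.85 -0.58  1.09 -2.62]
3.02 [0.5755, -0.089, 0.085] [-0.66  0.79  1.11  1.94 -0.87  0.99 -2.39]
-3.26 [0.5655, 0.2335, 0.053] [-0.22  0.61 -0.33  1.83  0.27  0.75  2.33]
-3.26 [0.5655, 0.2335, 0.2] [-0.24  0.42 -0.29  1.72  0.14  1.01  2.44]
-3.26 [0.5755, -0.089, 0.2] [-0.69  0.58  1.12  1.85 -0.58  1.09 -2.62]
-3.26 [0.5755, -0.089, 0.085] [-0.66  0.79  1.11  1.94 -0.87  0.99 -2.39]
```

```bash
python3 - <<'E'
from h import *
from plant import robot
f=dict(np.load('top0.npz'));I=f['image'].astype(float);w=I[...,0]-np.maximum(I[...,1],I[...,2])
pts=[]
for u,v in((386,179),(374,185),(392,192),(380,197)):
    s=w[v-3:v+4,u-3:u+4].copy();print(int(s.max()),end=' ')
    s=np.where(s>max(8,.35*s.max()),s,0);y,x=np.indices(s.shape);cc=np.array([(s*x).sum(),(s*y).sum()])/s.sum()+(u-3,v-3);pts.append(plane(f,cc,.067)[0,:2]);print(cc.round(2),pts[-1].round(4))
pts=np.array(pts);c=pts.mean(0);d=pts-c;print('centre',c,'r',np.hypot(*d.T),'ang',((np.degrees(np.arctan2(d[:,1],d[:,0]))+45)%90-45))
D=[np.pi,0,-.12]
robot.grip(.6,50);robot.goto([.5657,.2335,.2],D);robot.move_straight([.5657,.2335,.053],vel=.12)
print(robot.sense()['wrist_force']);print(robot.grip(0,60));s=robot.sense();print(s['opening'],s['wrist_force'],s['tcp_pos'])
robot.move_straight([.5657,.2335,.20],vel=.1);s=robot.sense();print(s['t'],s['opening'],s['wrist_force'],s['tcp_pos'],s['tcp_rot'])
for n in("side","top"):
    f=robot.grab_frame(n);np.savez(n+'1.npz',**f)
    I=f['image'][:,:,::-1]
    P=(f['R']@np.array([.5657,.2335,.18])+f['t']);u,v=int(f['fx']*P[0]/P[2]+f['cx']),int(f['fy']*P[1]/P[2]+f['cy']);print(n,u,v)
    cv2.imwrite(f'pics/{n}1.png',cv2.resize(I[max(v-50,0):v+70,max(u-60,0):u+60],None,fx=5,fy=5,interpolation=2))
a=[cv2.imread(f'pics/{n}1.png') for n in('side','top')];h=min(x.shape[0] for x in a);b=np.hstack([x[:h] for x in a]);cv2.imwrite('pics/both1.png',cv2.resize(b,(800,int(800*h/b.shape[1]))))
E
```

```text
42 [385.8  179.01] [ 0.5965 -0.0966]
44 [373.94 184.55] [ 0.5828 -0.0691]
37 [391.69 191.55] [ 0.5675 -0.1103]
35 [379.44 196.64] [ 0.5548 -0.082 ]
centre [ 0.57539472 -0.08947412] r [0.02229876 0.02169159 0.02227762 0.02192402] ang [-18.55028824 -19.85705927 -20.80629862 -20.05158791]
[ 0.14790336 -0.42191969  0.23181363]
False
0.15505914604910065 [-0.5605124  -0.22807087  3.6042637 ] [0.56605608 0.23366638 0.05357561]
5.6417 0.16090896475308072 [ 1.4971243  -0.17604089 -0.89006427] [0.5653085  0.23337112 0.19921947] [ 3.14073480e+00  1.21158487e-03 -1.20043833e-01]
side 285 153
top 238 179
```

View pics/both1.png

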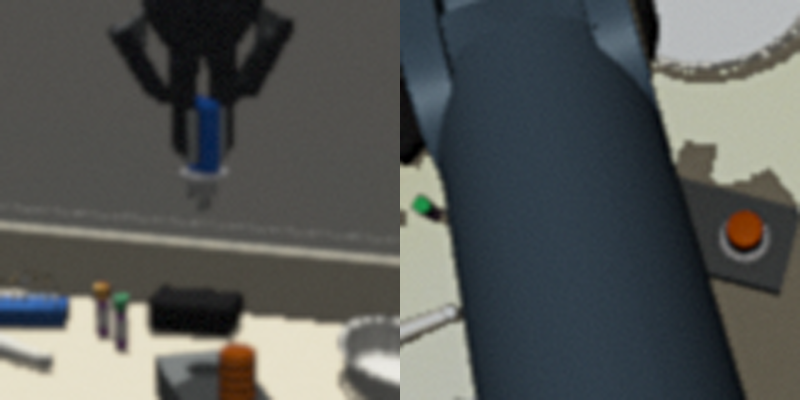

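Side view: the blue wing is held upright between the pads, with the flange and stem hanging below it. The top view is hidden by the arm, and the orange coupling is still in its well. I'll carry it above the socket at yaw -0.346 and check alignment in the side view.

```bash
python3 - <<'E'
from h import *
from plant import robot
c=[.5754,-.0895];D=[np.pi,0,-.346]
robot.goto([*c,.2],D);robot.move_straight([*c,.130],vel=.1);robot.sleep(.3)
s=robot.sense();print(s['t'],s['opening'],s['wrist_force'],s['tcp_pos'],s['tcp_rot'])
f=robot.grab_frame('side');np.savez('side2.npz',**f)
pr=lambda X:((lambda p:np.array([f['fx']*p[0]/p[2]+f['cx'],f['fy']*p[1]/p[2]+f['cy']]))(f['R']@np.array(X)+f['t']))
T=s['tcp_pos'];u,v=map(int,pr([*c,.09]));print('socket px',pr([*c,.067]),'tip px',pr([T[0],T[1],T[2]+.008-.055]),'flange bottom px',pr([T[0],T[1],T[2]+.008-.029]))
o=(u-40,v-50);print('crop origin',o);I=f['image'][o[1]:v+30,o[0]:u+40,::-1]
cv2.imwrite('pics/s2.png',cv2.resize(I,None,fx=7,fy=7,interpolation=2))
P=cloud(f)
# flange/stem points in expected height band, near the tool axis
for zl in((-.027,-.018),(-.045,-.028),(-.012,.03)):
    m=(P[...,2]-T[2]-.008-0>zl[0]-.004)&(P[...,2]-T[2]-.008<zl[1])&(np.hypot(P[...,0]-T[0],P[...,1]-T[1])<.03)
    Q=P[m];print(zl,m.sum(),Q.mean(0).round(4),(Q.min(0)-[*T]).round(4),(Q.max(0)-[*T]).round(4))
E
```

```text
8.1167 0.15825724854437603 [ 0.596314   -0.46134863 -1.04764606] [ 0.57565251 -0.08951202  0.13048665] [-3.14121696e+00 -8.55994577e-04 -3.45956920e-01]
socket px [370.25459968 251.54854604] tip px [370.94385806 243.41756205] flange bottom px [371.86510399 230.39502515]
crop origin (331, 190)
(-0.027, -0.018) 122 [ 0.5676 -0.0983  0.1139] [-0.0197 -0.0203 -0.0216] [ 0.016   0.0126 -0.0101]
(-0.045, -0.028) 74 [ 0.5702 -0.0956  0.1004] [-0.0197 -0.0174 -0.0404] [ 0.0087  0.0025 -0.02  ]
(-0.012, 0.03) 619 [ 0.5691 -0.0989  0.1477] [-0.0295 -0.0221 -0.008 ] [0.0252 0.0153 0.0379]
```

View pics/s2.png

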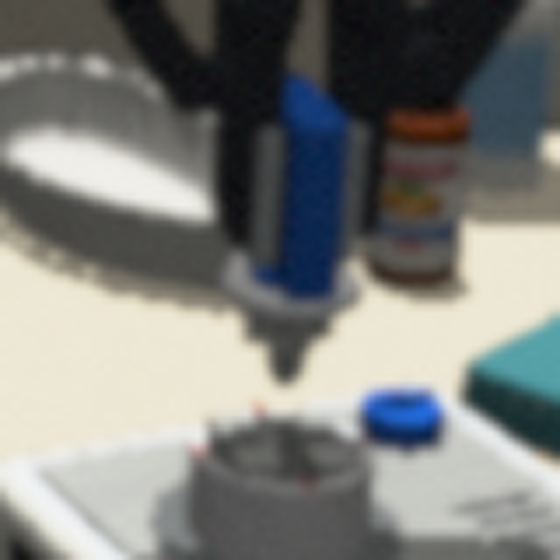

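Tip at (371.9,244.3) and socket rim centre at (371.4,~252) are each about 1 px off prediction in the same direction, so they agree laterally. Now a guarded descent.

```bash
python3 - <<'E'
from h import *
from plant import robot
c=[.5754,-.0895]
def st(m=''):
    s=robot.sense();print(m,round(s['t'],2),round(s['opening'],3),s['wrist_force'].round(1),s['torque'].round(2),s['tcp_pos'].round(4),s['tcp_rot'].round(3));return s
st()
print(robot.move_straight([*c,.108],vel=.04,contact_N=8));st('pilot')
print(robot.move_straight([*c,.096],vel=.03,contact_N=10));st('mesh')
E
```

```text
8.17 0.157 [-0.1  0.2 -1.3] [ 0.    0.01 -0.04] [ 0.5756 -0.0895  0.1304] [-3.141e+00 -1.000e-03 -3.460e-01]
False
pilot 8.87 0.156 [-0.5 -0.5 -1.3] [ 0.01 -0.01  0.05] [ 0.5754 -0.0896  0.1079] [ 3.141  0.    -0.346]
False
mesh 9.42 0.156 [-0.1  0.6  2.4] [0.06 0.25 0.01] [ 0.5755 -0.0895  0.0963] [-3.141  0.    -0.346]
```

```bash
python3 - <<'E'
from h import *
from plant import robot
c=[.5754,-.0895]
def st(m=''):
    s=robot.sense();print(m,round(s['t'],2),round(s['opening'],3),s['wrist_force'].round(1),s['torque'].round(2),s['tcp_pos'].round(4));return s
for z in(.093,.090,.088,.086,.084):
    r=robot.move_straight([*c,z],vel=.02,contact_N=16);st((z,r))
    if r:break
f=robot.grab_frame('side');np.savez('side3.npz',**f);o=(331,190)
cv2.imwrite('pics/s3.png',cv2.resize(f['image'][190:275,331:411,::-1],None,fx=7,fy=7,interpolation=2))
E
```

```text
(0.093, False) 9.72 0.16 [-0.4 -1.2  4.5] [0.01 0.3  0.01] [ 0.5755 -0.0895  0.0932]
(0.09, False) 10.02 0.158 [-0.7 -0.5  5.9] [0.06 0.36 0.04] [ 0.5755 -0.0896  0.0903]
(0.088, False) 10.27 0.158 [-2.6  0.3 11.4] [ 0.17  0.73 -0.04] [ 0.5756 -0.0896  0.089 ]
(0.086, False) 10.52 0.158 [-6.6  2.1 24.2] [0.42 1.8  0.06] [ 0.5757 -0.0896  0.089 ]
(0.084, False) 10.77 0.16 [-12.4   2.7  38.5] [0.64 2.87 0.02] [ 0.5757 -0.0896  0.0889]
```

View pics/s3.png

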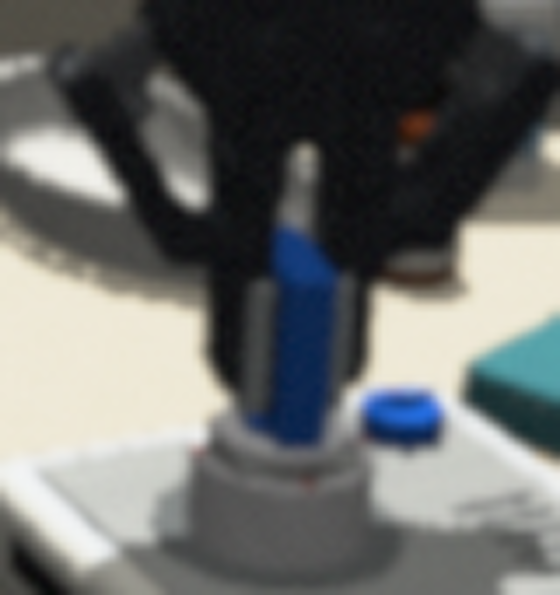

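The flange sits on the socket face at crop (285,455), wing upright. Force rose like the spring from about z=.097, then hit a hard stop at .089, close to the .088 expected for home. I'll ease the press to about 25 N, check it's steady, and hand in.

```bash
python3 - <<'E'
from h import *
from plant import robot
c=[.5754,-.0895]
robot.move_straight([*c,.0855],vel=.02)
for i in range(3):
    robot.sleep(.4);s=robot.sense();print(round(s['t'],2),round(s['opening'],3),s['wrist_force'].round(1),s['tcp_pos'].round(4),s['tcp_rot'].round(3))
f=robot.grab_frame('side');P=cloud(f);H=hsv(f)
b=(H[...,0]>100)&(H[...,0]<125)&(H[...,1]>120);b=box(b.astype(np.uint8),(362,210),(382,255))>0
print('wing top z (home: ~.121)',np.percentile(P[b][:,2],[50,90,97]))
if s['wrist_force'][2]>14 and s['tcp_pos'][2]<.0900: robot.close_job();print('handed in')
E
```

```text
11.47 0.15 [-9.   2.3 27.8] [ 0.5757 -0.0896  0.0889] [-3.14  -0.    -0.346]
11.87 0.156 [-8.1  1.6 28.4] [ 0.5757 -0.0896  0.0889] [-3.14  -0.    -0.346]
12.27 0.156 [-8.5  1.2 27.4] [ 0.5757 -0.0896  0.0889] [-3.14  -0.    -0.346]
wing top z (home: ~.121) [0.10476063 0.12125724 0.12218823]
the job is handed in; nothing more can be done
handed in
```

The blue coupling is pressed home in the white care unit's socket, still gripped, and the job was handed in at about 12.3 s. No verdict was reported.

I lifted it from the rack's left well, turned it to the socket's measured angle of -19.8° and lowered it with a force guard. It meshed on the first try, with no stop at the unmeshed height.

**Last checks:**
- **Depth:** spring force began at TCP z of about 0.097 m, and the tool came to a hard stop at 0.089 m (about 0.088 m expected). The wing top read about 0.121–0.122 m, against 0.121 m when home.
- **Press and grip:** the press held steady at about 28 N, with a sideways force of about 8 N. The fingers stayed closed on the 14 mm wing, and the tool did not move.
- **Peak push:** the push reached 38.5 N on the way in, and I eased it before handing in.

**Not checked:**
- The spring pin's position was only inferred from force and height.
- I took no final top view to confirm the orange coupling and other items had not moved. The orange coupling was in its well in the picture after the lift, and I noticed no contact with anything else.

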